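Stack the tea-shelf containers widest base first

TASK

Stack the long plastic crate, the rectangular biscuit tin and the steel tea canister into one steady upright tower on the wooden board: the largest base at the bottom, the smallest on top, each centred on the one below and the long ones lined up lengthwise with the board. The canister stands on the crate at first, so set it aside on a free spot meanwhile, never tipping it over. Leave everything else on the shelf where it is.

Things in the scene. Friction and masses are not known exactly. Their poses are not given: they have to be found in the camera images.
- board: Flat wooden board fixed to the shelf, 230 mm (x) x 110 mm (y) x 12 mm high. Origin: centre of its underside, on the shelf; x along its length, z up. It lies in one of three places (left, middle, right), and the crate and the tin in the other two; its length points away from the robot, turned up to 0.35 rad either way.
- crate: Clear plastic storage crate, packed with cardboard packets, with a flat flush grey snap lid that stays shut: a closed box 190 mm (x) x 64 mm (y) x 60 mm high, about 0.35 kg, flat top. Origin: centre of its underside; x along its length, z up. It starts flat on the shelf with its length away from the robot, turned up to 0.5 rad either way, with the canister standing on it. Grip it across its 64 mm width.
- tin: Bare metal biscuit tin with a flat lid that stays shut: a closed box 130 mm (x) x 60 mm (y) x 45 mm high, about 0.25 kg, flat top. Origin: centre of its underside; x along its length, z up. It starts flat on the shelf, turned up to 0.8 rad either way. Grip it across its 60 mm width.
- canister: Brushed steel tea canister with a flat twist top that stays shut: an upright cylinder 58 mm in diameter and 95 mm high, about 0.18 kg. Origin: centre of its underside; z up along its axis; yaw without meaning. It starts upright on the crate's lid, up to 45 mm off the lid's centre along the crate's length.
- mug: Bystander: brown ceramic mug, 72 mm in diameter, 85 mm high, loose; origin: centre of its underside; its handle reaches about 35 mm beyond the wall along its +y.
- tumbler: Bystander: clear tea glass, 62 mm in diameter, 85 mm high, loose; origin: centre of its underside.
- sugar_bowl: Bystander: white lidded sugar bowl, 76 mm in diameter, 78 mm high, loose; origin: centre of its underside.
- spice_jar: Bystander: amber spice jar, 48 mm in diameter, 95 mm high, loose; origin: centre of its underside.
- oil_bottle: Bystander: green oil bottle, 64 mm in diameter, 200 mm high, loose; origin: centre of its underside. Fixed equipment stands outside the work area: a microwave (245 mm high) beyond y = -0.5 m, a rolling pin on brackets (130 mm high) beyond x = 0.85 m and a kettle (222 mm high) beyond y = 0.5 m.
- salt_shaker: Bystander: steel salt shaker, 40 mm in diameter, 70 mm high, loose; origin: centre of its underside.
- coffee_pot: Bystander: small copper coffee pot, 72 mm in diameter, 70 mm high, loose; origin: centre of its underside; a wooden handle reaches 150 mm from the centre along its +x, up to 91 mm high.

How it is judged:
By the outcome, as a careful person would: the job done as asked, in the order asked, and still so for the second after the job is handed in, with the robot touching nothing.
It also fails if it takes over 72 s, if anything falls off the work surface, if the arm or the gripper's body presses on something with over 40 N, if the wrist force passes 120 N, or if a joint passes its speed limit or range.

ROBOT

A 6-joint arm with a two-finger parallel gripper is mounted at the origin on the work surface. World frame = base frame: x ahead of the robot, y to its left, z up, the work surface at z = 0. Lengths are in m, angles in rad, forces in N, time in s.
With the tool pointing down it reaches from about 0.4 to 0.825 m from the base axis. Payload 7 kg.
Tool frame: the origin (TCP) lies midway between the tips of the shut fingers; the grasp point (between the pads) lies 19 mm behind it; z points along the fingers, y is the line along which they close (so a half turn about z gives the same grasp; the last joint's range is limited). The gripper opens to 88 mm and grips with 3 to 60 N. Pads are 19 mm wide; open, the fingers measure 130 mm over their backs; the gripper's body (78 mm by 193 mm) begins 47 mm behind the grasp point.
Start: joints at [-0.992, 0.359, 0.012, 0, -1.224, -0.288], TCP at [0.194, -0.647, 0.202] pointing down, gripper open.
Joint ranges: [-3.07, 3.07], [-1.43, 2.12], [-1.02, 1.25], [-3.03, 1.67], [-3.05, -0], [-3.03, 3.03]. Speed limits (rad/s): [2.39, 2.39, 3.01, 3.14, 3.14, 3.14].

INTERFACE

Orientations are given as [roll, pitch, yaw] about the fixed x, y, z axes, in that order (R = Rz(yaw) Ry(pitch) Rx(roll)).
In Python, from station import telemetry, eyes, ticket, recognise, trace gives the robot as it stands. The module is installed in compiled form; this text tells all that it offers.
- The arm moves only by the tool servo_tool, never from a script. Its argument "series" is a list that holds one entry, the list of rows, each a list of 4 numbers: the shift along the tool's x, y, z in mm, then the turn about the tool's z in rad. In form: [[[x, y, z, roll], ...]]. A call has exactly 10 rows; each row shifts and turns the commanded pose from where the row before left it, along the tool's axes as they then stand; what a row does not reach is not made up. A row lasts 1/12 s, in which the tool goes at most 41.7 mm and 7.16 degrees, less where a joint would pass 70% of its speed; a pose out of reach is approached as far as the arm can. A call is refused whole if a number of a shift passes 41.7 or a number of a turn 0.125, either way. A call with a gripper value outside its range is refused whole. "claw" is the gripper's target within -1 to 1 (shut at 1, half-way at 0, fully open at -1), set as the call begins (left out, the last holds). The fingers move at their own pace and stop on an object; "grip_force" is the grip in N (left out, the last holds). Time passes only in rows, so rows that do not move let the fingers close, or fill a call up. It gives the time, the measured TCP pose, the force, the opening and the grip force at its end, in the units of the state.
- telemetry.get_state(): the state, without advancing time (a new reading comes with each control period).
- eyes.grab_frame(name): name is "side" or "top" or "wrist"; returns the picture (384x512x3 uint8, red, green, blue); there is no depth.
- eyes.calibration(name): a dict with "mtx" (3x3 intrinsics, pixels), "rvec" (rotation vector, rad) and "tvec" (3), from world to camera coordinates, as OpenCV has them. Camera axes: x right, y down, z forward; pixel columns grow to the right and rows downward; lengths in m; the calibration is good to about 2 mm. A picture is of the moment at which its call begins: read the wrist's pose just before it. calibration takes no time and is no camera call; for the wrist camera it gives the pose at the moment of the call.
- ticket.job_done(): hands the job in; it is judged then, once.
Trained networks look in the newest picture that a camera, given by its name, has taken for a name from the list of things; names that differ only in an ending like _2 or _b are one class to them, and where a whole thing is asked for, a point or a joint stands for the part that bears it (a point fixed in the world has none). Each returns a list of dicts, best first, with "conf" (0 to 1); they miss things now and then, are a little off and sometimes report something else, mostly with a low value. They report only what shows in the picture. A call takes as long as a camera call.
- recognise(camera, name): "position" ([x, y, z] in m, in world coordinates, good to about 4 mm: the middle of the surface that is visible of it).
- trace(camera, name): "mask" (384x512 bool, what is visible of it).
The state is a dict: "t": time; "q": joint angles; "qd": joint speeds; "joint_efforts": joint torques, N m; "eef_pos": TCP position; "ee_rot": TCP orientation; "force": force on the tool from outside, world axes, zero at the start; "moment": the same for the moment, N m; "width": finger opening in m; "gripper_force": force on a finger pad.
Only numpy, scipy, OpenCV 4.12 (cv2) and the standard library are available. Lean on these libraries where they do the work, as an engineer would, in place of code of your own. Each camera call takes 0.05 s, during which the arm holds its last target. There are 200 camera calls.

## Working session

There is one attempt and no reset: what is moved stays moved. The work goes in short steps, Python scripts to look and compute and a tool call to move; the robot and the scene stay as the last step left them, time stands still between calls to the robot, and variables do not carry over. Pictures are saved under pics/ and viewed, at most 10 in all, crops included, and the job is handed in when it is done.

Besides the shell and the picture viewer there is one more tool, called after "Call:" by a JSON object that holds its "method" and its "body", one argument or row to a line. servo_tool: Moves the arm, as the interface text tells. Its arguments: {"type":"object","properties":{"series":{"type":"array"},"claw":{"type":"number"},"grip_force":{"type":"number"}},"required":["series"]}

```bash
mkdir -p pics; cat > h.py <<'E'
import numpy as np, cv2
from station import telemetry, eyes, ticket, recognise, trace
def cal(c):
    k=eyes.calibration(c); R=cv2.Rodrigues(np.array(k["rvec"],float))[0]
    return np.array(k["mtx"],float),R,np.array(k["tvec"],float).ravel()
def ray(k,uv,z):
    K,R,t=k; uv=np.atleast_2d(uv).astype(float)
    d=(R.T@np.linalg.inv(K)@np.c_[uv,np.ones(len(uv))].T).T
    c=-R.T@t
    return c+d*((z-c[2])/d[:,2])[:,None]
def save(c,n):
    im=eyes.grab_frame(c); cv2.imwrite(f"pics/{n}.png",im[:,:,::-1]); return im
E
python3 - <<'E'
from h import *
s=telemetry.get_state();print(s)
a=save("top","top1");b=save("side","side1")
cv2.imwrite("pics/both.png",cv2.resize(np.vstack([a,b]),None,fx=.78,fy=.78)[:,:,::-1])
for c in["top","side"]:
    K,R,t=cal(c);print(c,(-R.T@t).round(3),R[2].round(2),K[0,0])
for n in["board","crate","tin","canister","mug","tumbler","sugar_bowl","spice_jar","oil_bottle","salt_shaker","coffee_pot"]:
    print(n,[(np.round(d["position"],3).tolist(),round(d["conf"],2)) for d in recognise("top",n)][:3])
E
```

```text
{'t': 0.0, 'q': array([-9.91946005e-01,  3.59401589e-01,  1.10151050e-02, -3.59304070e-04,
       -1.22408353e+00, -2.88111655e-01]), 'qd': array([ 0.00085022, -0.00216843,  0.00085687, -0.00023641, -0.00298656,
        0.00038374]), 'joint_efforts': array([-8.73603381e-05, -5.82721031e+01,  2.93052417e+01,  6.99706078e+00,
        6.96653282e-03, -2.21646551e-04]), 'eef_pos': array([ 0.19331354, -0.64615222,  0.20129252]), 'ee_rot': array([ 3.13989197e+00, -1.51771575e-04, -2.85097623e+00]), 'force': array([ 0.27348613,  0.54037633, -0.18866283]), 'moment': array([ 0.02174795,  0.02215132, -0.04002931]), 'gripper_force': 0.0, 'width': 0.08762725148827184}
top [ 0.455 -0.01   1.091] [ 0.12  0.01 -0.99] 481.77615012494925
side [0.416 0.477 0.656] [ 0.21 -0.61 -0.76] 363.33649703785477
board [([0.488, 0.311, 0.012], 0.74)]
crate [([0.635, 0.006, 0.061], 0.84)]
tin [([0.488, -0.304, 0.047], 0.95)]
canister [([0.588, 0.02, 0.161], 0.97)]
mug [([0.408, 0.158, 0.021], 0.67)]
tumbler [([0.711, 0.202, 0.048], 0.95)]
sugar_bowl [([0.415, -0.155, 0.062], 0.73)]
spice_jar [([0.4, -0.009, 0.092], 0.72)]
oil_bottle [([0.76, 0.067, 0.128], 0.84)]
salt_shaker [([0.577, 0.149, 0.067], 0.75)]
coffee_pot [([0.705, -0.238, 0.07], 0.6), ([0.491, -0.306, 0.045], 0.23)]
```

View pics/both.png

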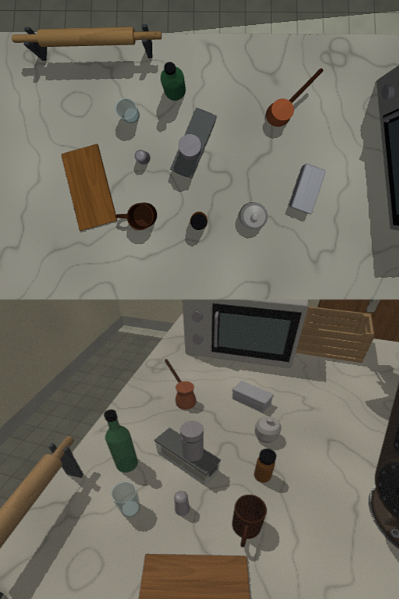

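The pictures show the board on the left (top view, full-scale px ~(114,240)), the crate with the canister in the middle (~(247,185)), and the tin on the right (~(395,243)). The mug's handle (~(150,277)) sits close to the board's near corner. Next I'll fit exact poses from the silhouettes.

```bash
cat >> h.py <<'E'
from scipy.optimize import minimize
DIM=dict(board=(.23,.11,.012),crate=(.19,.064,.06),tin=(.13,.06,.045))
def hull(k,P):
    p=cv2.projectPoints(P,cv2.Rodrigues(k[1])[0],k[2],k[0],None)[0].reshape(-1,2)
    return cv2.convexHull(p.astype(np.float32)).reshape(-1,2)
def box(n,x,y,a,z=0):
    l,w,h=DIM[n];c,s=np.cos(a),np.sin(a)
    return np.array([[x+c*i*l/2-s*j*w/2,y+s*i*l/2+c*j*w/2,z+q*h] for i in(-1,1) for j in(-1,1) for q in(0,1)])
def cyl(x,y,z,r=.029,h=.095):
    a=np.linspace(0,6.28,40);return np.array([[x+r*np.cos(i),y+r*np.sin(i),z+q] for i in a for q in(0,h)])
def draw(hs):
    S=np.zeros((384*4,512*4),np.uint8)
    for h in hs: cv2.fillPoly(S,[np.round((h+.5)*4*16).astype(np.int32)],255,shift=4)
    return cv2.resize(S,(512,384),interpolation=cv2.INTER_AREA)/255.
def fit(k,mask,fn,x0,d):
    m=mask.astype(float)
    best=None
    f=lambda p:np.abs(draw([hull(k,P) for P in fn(p)])-m).sum()/m.sum()
    x0=np.array(x0,float)
    for _ in range(3):
        S=np.vstack([x0]+[x0+np.eye(len(x0))[i]*d[i] for i in range(len(x0))])
        r=minimize(f,x0,method="Nelder-Mead",options=dict(initial_simplex=S,xatol=1e-4,fatol=1e-4));x0=r.x
    return r.x.round(4),round(r.fun,3)
def go(x,y,z,yaw):
    s=telemetry.get_state();p=s["eef_pos"];a=s["ee_rot"][2]
    dy=(yaw-a+np.pi/2)%np.pi-np.pi/2
    e=np.array([x,y,z])-p;b=a+dy
    for n,v in(("before turn",a),("after turn",b)):
        print(n,"dx %.1f dy %.1f dz %.1f"%(1e3*(e[0]*np.cos(v)+e[1]*np.sin(v)),1e3*(e[0]*np.sin(v)-e[1]*np.cos(v)),-1e3*e[2]),"turn %.3f"%-dy,"q6+%.2f"%s["q"][5])
E
python3 - <<'E'
from h import *
k=cal("top");eyes.grab_frame("top")
T=lambda n:trace("top",n)[0]["mask"]
mb,mt,mc,mk=T("board"),T("tin"),T("crate"),T("canister")
print("board",fit(k,mb,lambda p:[box("board",*p)],(.488,.311,.2),(.01,.01,.1)))
print("tin",fit(k,mt,lambda p:[box("tin",*p)],(.488,-.304,-.2),(.01,.01,.1)))
print("crate",fit(k,mc|mk,lambda p:[box("crate",*p[:3]),cyl(p[3],p[4],.06)],(.6,.01,-.2,.588,.02),(.01,.01,.1,.01,.01)))
print("can",fit(k,mk,lambda p:[cyl(p[0],p[1],.06)],(.588,.02),(.01,.01)))
print("mug",fit(k,T("mug"),lambda p:[cyl(p[0],p[1],0,.036,.085)],(.408,.158),(.01,.01)))
ys,xs=np.nonzero(T("mug"));i=xs.argmin();print("handle tip",xs[i],ys[i],ray(k,[xs[i],ys[i]],.05).round(3))
E
```

```text
board (array([0.4884, 0.3123, 0.2879]), np.float64(0.073))
tin (array([ 0.4876, -0.3094, -0.3376]), np.float64(0.056))
crate (array([ 0.6127,  0.0108, -0.3763,  0.5902,  0.0186]), np.float64(0.033))
can (array([0.5901, 0.0198]), np.float64(0.04))
mug (array([0.4075, 0.1507]), np.float64(0.109))
handle tip 149 275 [[0.41  0.221 0.05 ]]
```

```bash
python3 - <<'E'
from h import *
k=cal("top");im=cv2.imread("pics/top1.png")
big=cv2.resize(im,None,fx=3,fy=3,interpolation=cv2.INTER_CUBIC)
for P in (box("board",.4884,.3123,.2879),box("tin",.4876,-.3094,-.3376),box("crate",.6127,.0108,-.3763)):
    cv2.polylines(big,[np.round((hull(k,P)+.5)*3).astype(int)],True,(0,0,255),1)
cv2.imwrite("pics/ov.png",np.hstack([big[530:920,210:480],big[380:770,640:860],big[580:970,1080:1290]]))
go(.590,.019,.20,-.376)
E
```

```text
before turn dx -570.7 dy 524.0 dz 2.3 turn 0.667 q6+-0.29
after turn dx -124.4 dy 764.7 dz 2.3 turn 0.667 q6+-0.29
```

View pics/ov.png

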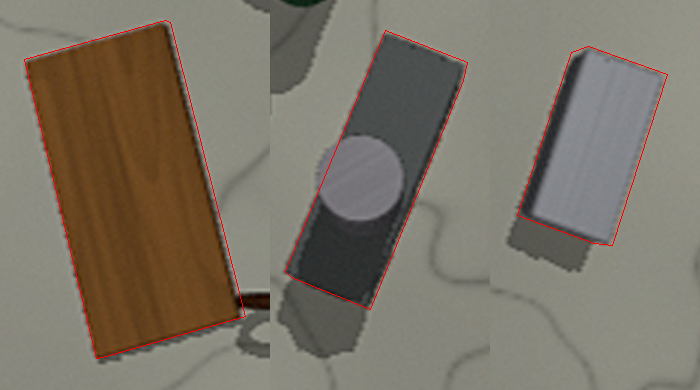

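The overlays fit all three objects to within about a pixel. Now I'll approach the canister.

Call:
{"method": "servo_tool", "body": {
  "series": [
    [[0,0,0,0.111],[0,0,0,0.111],[0,0,0,0.111],[0,0,0,0.111],[0,0,0,0.111],[0,0,0,0.112],[-6.5,40.2,0,0],[-6.5,40.2,0,0],[-6.5,40.2,0,0],[-6.5,40.2,0,0]]
  ],
  "claw": -1,
  "grip_force": 20
}}

```text
t: 1.83
eef_pos: [0.2771, -0.5053, 0.2021]
ee_rot: [-3.142, -0.0, 2.764]
force: [1.2, 0.0, -0.2]
width: 0.0877
gripper_force: 0.0
```

Call:
{"method": "servo_tool", "body": {
  "series": [
    [[-6.5,40.2,0,0],[-6.5,40.2,0,0],[-6.5,40.2,0,0],[-6.5,40.2,0,0],[-6.5,40.2,0,0],[-6.5,40.2,0,0],[-6.5,40.2,0,0],[-6.5,40.2,0,0],[-6.5,40.2,0,0],[-6.5,40.2,0,0]]
  ]
}}

```text
t: 2.67
eef_pos: [0.4856, -0.1547, 0.2028]
ee_rot: [3.141, 0.001, 2.766]
force: [0.2, 0.0, -0.4]
width: 0.0877
gripper_force: 0.0
```

Call:
{"method": "servo_tool", "body": {
  "series": [
    [[-6.5,40.2,0,0],[-6.5,40.2,0,0],[-6.5,40.2,0,0],[-6.5,40.2,0,0],[-6.5,40.2,0,0],[0,0,0,0],[0,0,0,0],[0,0,0,0],[0,0,0,0],[0,0,0,0]]
  ]
}}

```text
t: 3.5
eef_pos: [0.5886, 0.0174, 0.2026]
ee_rot: [3.141, 0.0, 2.764]
force: [-0.4, 0.9, -0.2]
width: 0.0881
gripper_force: 0.0
```

```bash
python3 - <<'E'
from h import *
s=telemetry.get_state();print(s["t"],s["eef_pos"],s["ee_rot"])
go(.590,.019,.10,-.376)
k=cal("wrist");save("wrist","w1")
r=trace("wrist","canister")
for d in r[:2]:
    m=d["mask"];print(d["conf"],fit(k,m,lambda p:[cyl(p[0],p[1],.06)],(.59,.0195),(.01,.01)))
E
```

```text
3.5 [0.58856862 0.01739004 0.20258076] [3.14139521e+00 2.54783189e-04 2.76425612e+00]
before turn dx -0.7 dy 2.0 dz 102.6 turn -0.001 q6+-2.31
after turn dx -0.7 dy 2.0 dz 102.6 turn -0.001 q6+-2.31
0.73 (array([0.5911, 0.02  ]), np.float64(0.042))
```

View pics/w1.png

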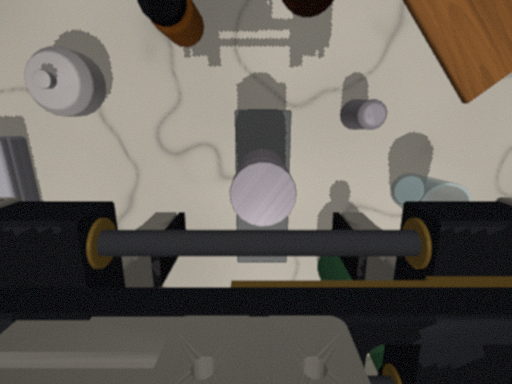

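The wrist view shows the canister (px ~(263,193)) between the open fingers, and its fit agrees with the top camera. I'll descend, grip and lift.

Call:
{"method": "servo_tool", "body": {
  "series": [
    [[-0.8,2.3,10,0],[0,0,20,0],[0,0,25,0],[0,0,25,0],[0,0,15,0],[0,0,7,0],[0,0,0,0],[0,0,0,0],[0,0,0,0],[0,0,0,0]]
  ]
}}

```text
t: 4.43
eef_pos: [0.5915, 0.0204, 0.1016]
ee_rot: [3.14, 0.002, 2.765]
force: [0.4, 0.0, -0.1]
width: 0.0875
gripper_force: 0.0
```

Call:
{"method": "servo_tool", "body": {
  "series": [
    [[0,0,0,0],[0,0,0,0],[0,0,0,0],[0,0,0,0],[0,0,0,0],[0,0,0,0],[0,0,0,0],[0,0,0,0],[0,0,0,0],[0,0,0,0]]
  ],
  "claw": 1,
  "grip_force": 15
}}

```text
t: 5.27
eef_pos: [0.5906, 0.0202, 0.1003]
ee_rot: [3.142, 0.0, 2.765]
force: [0.0, 1.1, 1.7]
width: 0.058
gripper_force: 15.0
```

Call:
{"method": "servo_tool", "body": {
  "series": [
    [[0,0,-5,0],[0,0,-10,0],[0,0,-15,0],[0,0,-15,0],[0,0,-15,0],[0,0,-10,0],[0,0,0,0],[0,0,0,0],[0,0,0,0],[0,0,0,0]]
  ]
}}

```text
t: 6.1
eef_pos: [0.5898, 0.0201, 0.1691]
ee_rot: [-3.141, -0.002, 2.765]
force: [-0.3, 1.0, -1.6]
width: 0.0576
gripper_force: 15.0
```

```bash
python3 - <<'E'
from h import *
s=telemetry.get_state();print(s["t"],s["eef_pos"],s["ee_rot"],s["q"])
go(.57,-.17,.043,-.376)
E
```

```text
6.1 [0.58983666 0.02009552 0.16912568] [-3.14058154e+00 -1.65202998e-03  2.76521420e+00] [ 3.64787246e-01  2.45336121e-01 -2.26820058e-01 -4.14475922e-04
 -1.10054151e+00 -2.31177304e+00]
before turn dx -51.4 dy -184.1 dz 126.1 turn -0.000 q6+-2.31
after turn dx -51.4 dy -184.1 dz 126.1 turn -0.000 q6+-2.31
```

Call:
{"method": "servo_tool", "body": {
  "series": [
    [[-3,-10,0,0],[-6,-22,0,0],[-8,-30,0,0],[-9,-32,0,0],[-9,-32,0,0],[-8,-30,0,0],[-6,-20,0,0],[-2,-8,0,0],[0,0,15,0],[0,0,25,0]]
  ]
}}

```text
t: 6.93
eef_pos: [0.5719, -0.171, 0.132]
ee_rot: [3.14, 0.005, 2.764]
force: [1.2, -0.5, -2.5]
width: 0.0578
gripper_force: 15.0
```

Call:
{"method": "servo_tool", "body": {
  "series": [
    [[0,0,25,0],[0,0,25,0],[0,0,18,0],[0,0,10,0],[0,0,5,0],[0,0,3,0],[0,0,0,0],[0,0,0,0],[0,0,0,0],[0,0,0,0]]
  ]
}}

```text
t: 7.77
eef_pos: [0.5711, -0.1697, 0.0453]
ee_rot: [3.141, 0.002, 2.766]
force: [0.5, -0.2, -2.3]
width: 0.0576
gripper_force: 15.0
```

Call:
{"method": "servo_tool", "body": {
  "series": [
    [[0,0,2,0],[0,0,1.5,0],[0,0,1,0],[0,0,0,0],[0,0,0,0],[0,0,0,0],[0,0,0,0],[0,0,0,0],[0,0,0,0],[0,0,0,0]]
  ]
}}

```text
t: 8.6
eef_pos: [0.5707, -0.1697, 0.0404]
ee_rot: [3.141, 0.001, 2.766]
force: [-1.7, 1.5, 6.0]
width: 0.0579
gripper_force: 15.0
```

Call:
{"method": "servo_tool", "body": {
  "series": [
    [[0,0,0,0],[0,0,0,0],[0,0,0,0],[0,0,0,0],[0,0,0,0],[0,0,0,0],[0,0,0,0],[0,0,0,0],[0,0,0,0],[0,0,0,0]]
  ],
  "claw": -1
}}

```text
t: 9.43
eef_pos: [0.5704, -0.1697, 0.0397]
ee_rot: [-3.142, -0.0, 2.765]
force: [-0.0, -0.8, 0.3]
width: 0.0876
gripper_force: 0.0
```

Call:
{"method": "servo_tool", "body": {
  "series": [
    [[0,0,-10,0],[0,0,-25,0],[0,0,-35,0],[0,0,-40,0],[0,0,-30,0],[0,0,-10,0],[0,0,0,0],[0,0,0,0],[0,0,0,0],[0,0,0,0]]
  ]
}}

```text
t: 10.27
eef_pos: [0.5695, -0.1695, 0.1883]
ee_rot: [-3.141, -0.002, 2.765]
force: [0.1, 0.3, 0.5]
width: 0.0876
gripper_force: 0.0
```

```bash
python3 - <<'E'
from h import *
k=cal("top");eyes.grab_frame("top")
for d in trace("top","crate")[:1]: print(d["conf"],d["mask"].sum(),fit(k,d["mask"],lambda p:[box("crate",*p)],(.6127,.0108,-.376),(.01,.01,.1)))
for d in trace("top","canister")[:1]: print(d["conf"],d["mask"].sum())
go(.6127,.0108,.15,-.376)
E
```

```text
0.86 425
before turn dx 26.5 dy 183.5 dz 38.6 turn -0.000 q6+-1.99
after turn dx 26.5 dy 183.5 dz 38.6 turn -0.000 q6+-1.99
```

Call:
{"method": "servo_tool", "body": {
  "series": [
    [[1.5,10,0,0],[3,24,0,0],[5,36,0,0],[5.5,38,0,0],[5,36,0,0],[4,26,0,0],[2,13,0,0],[0,0,15,0],[0,0,15,0],[0,0,8,0]]
  ]
}}

```text
t: 11.25
eef_pos: [0.6125, 0.0105, 0.1498]
ee_rot: [-3.14, -0.002, 2.766]
force: [-1.3, -0.4, -0.5]
width: 0.0877
gripper_force: 0.0
```

```bash
python3 - <<'E'
from h import *
eyes.grab_frame("wrist")
k=cal("wrist");im=eyes.grab_frame("wrist")
for d in trace("wrist","crate")[:2]:
    m=d["mask"];ys,xs=np.nonzero(m);print(d["conf"],m.sum(),xs.min(),xs.max(),ys.min(),ys.max())
    # visible part only: fit lateral edges of the lid
    for r in range(ys.min(),ys.max(),12):
        q=xs[ys==r]
        if len(q)>5: print(r,q.min(),q.max(),ray(k,[[q.min(),r],[q.max()+1,r]],.06)[:,:2].round(4).tolist())
go(.6127,.0108,.025,-.376)
E
```

```text
0.85 10522 228 297 80 269
80 268 277 [[0.5266, 0.0528], [0.53, 0.0613]]
92 228 296 [[0.5228, 0.0151], [0.5461, 0.0738]]
104 228 296 [[0.5325, 0.0109], [0.556, 0.0702]]
116 228 296 [[0.5424, 0.0067], [0.5661, 0.0666]]
128 229 296 [[0.5529, 0.0033], [0.5765, 0.0629]]
140 229 294 [[0.5632, -0.0011], [0.5864, 0.0573]]
152 229 294 [[0.5738, -0.0056], [0.5971, 0.0535]]
164 228 293 [[0.5842, -0.0111], [0.6078, 0.0486]]
176 230 292 [[0.5959, -0.014], [0.6186, 0.0436]]
188 230 293 [[0.6071, -0.0187], [0.6305, 0.0404]]
200 229 292 [[0.6182, -0.0245], [0.6418, 0.0353]]
212 229 292 [[0.6299, -0.0295], [0.6538, 0.0309]]
224 230 291 [[0.6423, -0.0337], [0.6657, 0.0255]]
260 231 290 [[0.6803, -0.0487], [0.7036, 0.0106]]
before turn dx 0.7 dy 0.9 dz 126.2 turn -0.000 q6+-2.28
after turn dx 0.7 dy 0.9 dz 126.2 turn -0.000 q6+-2.28
```

Call:
{"method": "servo_tool", "body": {
  "series": [
    [[0.7,1.8,10,0],[0,0,20,0],[0,0,25,0],[0,0,25,0],[0,0,22,0],[0,0,14,0],[0,0,7,0],[0,0,3,0],[0,0,0,0],[0,0,0,0]]
  ]
}}

```text
t: 12.23
eef_pos: [0.6143, 0.0121, 0.0268]
ee_rot: [3.141, 0.001, 2.765]
force: [-0.6, -1.1, 0.6]
width: 0.0874
gripper_force: 0.0
```

Call:
{"method": "servo_tool", "body": {
  "series": [
    [[0,0,0,0],[0,0,0,0],[0,0,0,0],[0,0,0,0],[0,0,0,0],[0,0,0,0],[0,0,0,0],[0,0,0,0],[0,0,0,0],[0,0,0,0]]
  ],
  "claw": 1,
  "grip_force": 30
}}

```text
t: 13.07
eef_pos: [0.6137, 0.0121, 0.0262]
ee_rot: [3.141, 0.001, 2.766]
force: [-1.6, 0.9, 5.3]
width: 0.0634
gripper_force: 30.0
```

Call:
{"method": "servo_tool", "body": {
  "series": [
    [[0,0,-5,0],[0,0,-15,0],[0,0,-25,0],[0,0,-30,0],[0,0,-30,0],[0,0,-25,0],[0,0,-15,0],[0,0,-5,0],[0,0,0,0],[0,0,0,0]]
  ]
}}

```text
t: 13.9
eef_pos: [0.6125, 0.012, 0.1743]
ee_rot: [-3.141, -0.002, 2.765]
force: [-0.6, -0.4, -4.1]
width: 0.0639
gripper_force: 30.0
```

```bash
python3 - <<'E'
from h import *
go(.4884,.3128,.175,.288)
E
```

```text
before turn dx 226.1 dy 234.1 dz -0.7 turn -0.665 q6+-2.28
after turn dx 33.6 dy 323.7 dz -0.7 turn -0.665 q6+-2.28
```

Call:
{"method": "servo_tool", "body": {
  "series": [
    [[15,0,0,0],[25,0,0,0],[20,0,0,-0.05],[0,0,0,-0.1],[0,0,0,-0.11],[0,0,0,-0.11],[0,0,0,-0.11],[0,0,0,-0.1],[0,0,0,-0.06],[0,0,0,-0.025]]
  ]
}}

```text
t: 14.73
eef_pos: [0.5564, 0.0338, 0.1735]
ee_rot: [3.141, -0.004, -2.849]
force: [-0.7, 1.5, -3.2]
width: 0.0635
gripper_force: 30.0
```

Call:
{"method": "servo_tool", "body": {
  "series": [
    [[-0.5,12,0,0],[-1.3,26,0,0],[-1.8,38,0,0],[-1.9,40,0,0],[-1.9,40,0,0],[-1.9,40,0,0],[-1.8,38,0,0],[-1.5,30,0,0],[-0.8,16,0,0],[-0.2,6,0,0]]
  ]
}}

```text
t: 15.57
eef_pos: [0.4877, 0.3145, 0.174]
ee_rot: [-3.141, -0.002, -2.851]
force: [0.8, -1.0, -2.8]
width: 0.0634
gripper_force: 30.0
```

```bash
python3 - <<'E'
from h import *
go(.4884,.3128,.0385,.288)
k=cal("wrist");save("wrist","w2");im=cv2.imread("pics/w2.png")
cv2.polylines(im,[np.round(hull(k,box("board",.4884,.3128,.288))).astype(int)],True,(0,0,255),1)
cv2.imwrite("pics/w2.png",im)
E
```

```text
before turn dx -0.2 dy -1.8 dz 135.5 turn 0.003 q6+-2.19
after turn dx -0.2 dy -1.8 dz 135.5 turn 0.003 q6+-2.19
```

View pics/w2.png

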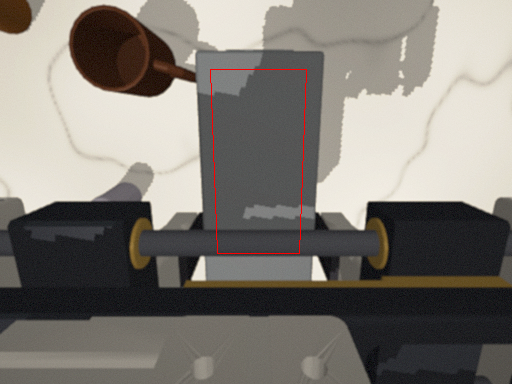

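The board is hidden under the carried crate, and its predicted outline sits squarely beneath it. The mug's handle (px ~(185,73)) lies off to the side. I'll lower the crate.

Call:
{"method": "servo_tool", "body": {
  "series": [
    [[0,-1.5,10,0],[0,0,20,0],[0,0,25,0],[0,0,25,0],[0,0,20,0],[0,0,14,0],[0,0,8,0],[0,0,4,0],[0,0,0,0],[0,0,0,0]]
  ]
}}

```text
t: 16.45
eef_pos: [0.4902, 0.3104, 0.0502]
ee_rot: [3.141, 0.001, -2.853]
force: [0.5, 1.4, -3.3]
width: 0.0636
gripper_force: 30.0
```

Call:
{"method": "servo_tool", "body": {
  "series": [
    [[0,0,3,0],[0,0,3,0],[0,0,2,0],[0,0,1.5,0],[0,0,0,0],[0,0,0,0],[0,0,0,0],[0,0,0,0],[0,0,0,0],[0,0,0,0]]
  ]
}}

```text
t: 17.28
eef_pos: [0.4897, 0.3107, 0.0403]
ee_rot: [3.142, 0.0, -2.853]
force: [-0.6, -0.1, -3.3]
width: 0.0639
gripper_force: 30.0
```

Call:
{"method": "servo_tool", "body": {
  "series": [
    [[0.5,1.2,0,0],[0,1,0,0],[0,0,0,0],[0,0,1,0],[0,0,1,0],[0,0,0.5,0],[0,0,0,0],[0,0,0,0],[0,0,0,0],[0,0,0,0]]
  ]
}}

```text
t: 18.12
eef_pos: [0.4886, 0.3127, 0.0382]
ee_rot: [3.141, 0.0, -2.853]
force: [-3.2, -0.9, 5.3]
width: 0.0635
gripper_force: 30.0
```

Call:
{"method": "servo_tool", "body": {
  "series": [
    [[0,0,0,0],[0,0,0,0],[0,0,0,0],[0,0,0,0],[0,0,0,0],[0,0,0,0],[0,0,0,0],[0,0,0,0],[0,0,0,0],[0,0,0,0]]
  ],
  "claw": -1
}}

```text
t: 18.95
eef_pos: [0.4886, 0.3127, 0.0377]
ee_rot: [-3.142, 0.0, -2.853]
force: [-0.0, 0.2, -0.3]
width: 0.0875
gripper_force: 0.0
```

Call:
{"method": "servo_tool", "body": {
  "series": [
    [[0,0,-10,0],[0,0,-20,0],[0,0,-35,0],[0,0,-40,0],[0,0,-40,0],[0,0,-20,0],[0,-30,0,0],[0,-40,0,0],[0,-40,0,0],[0,-40,0,0]]
  ]
}}

```text
t: 19.78
eef_pos: [0.5314, 0.1676, 0.204]
ee_rot: [3.141, 0.001, -2.851]
force: [0.8, 0.9, 0.4]
width: 0.0876
gripper_force: 0.0
```

```bash
python3 - <<'E'
from h import *
go(.4876,-.3094,.203,-.3376)
E
```

```text
before turn dx 178.4 dy -444.5 dz 1.0 turn 0.628 q6+-1.94
after turn dx -116.7 dy -464.6 dz 1.0 turn 0.628 q6+-1.94
```

Call:
{"method": "servo_tool", "body": {
  "series": [
    [[0,0,0,0.09],[0,0,0,0.12],[0,0,0,0.12],[0,0,0,0.12],[0,0,0,0.11],[0,0,0,0.068],[-9.7,-38.7,0,0],[-9.7,-38.7,0,0],[-9.7,-38.7,0,0],[-9.7,-38.7,0,0]]
  ]
}}

```text
t: 20.62
eef_pos: [0.5158, 0.0086, 0.2037]
ee_rot: [3.141, 0.001, 2.804]
force: [1.3, 0.1, 0.2]
width: 0.0879
gripper_force: 0.0
```

Call:
{"method": "servo_tool", "body": {
  "series": [
    [[-9.7,-38.7,0,0],[-9.7,-38.7,0,0],[-9.7,-38.7,0,0],[-9.7,-38.7,0,0],[-9.7,-38.7,0,0],[-9.7,-38.7,0,0],[-9.7,-38.7,0,0],[-9.7,-38.7,0,0],[0,0,30,0],[0,0,30,0]]
  ]
}}

```text
t: 21.45
eef_pos: [0.4871, -0.3108, 0.1442]
ee_rot: [3.142, 0.005, 2.798]
force: [-0.1, -0.2, -0.5]
width: 0.0877
gripper_force: 0.0
```

```bash
python3 - <<'E'
from h import *
k=cal("top");eyes.grab_frame("top")
for d in trace("top","crate")[:1]: print("crate",d["conf"],fit(k,d["mask"],lambda p:[box("crate",*p,z=.012)],(.4884,.3128,.288),(.01,.01,.1)))
for d in trace("top","canister")[:1]: print("can",d["conf"],d["mask"].sum(),fit(k,d["mask"],lambda p:[cyl(p[0],p[1],0)],(.57,-.17),(.01,.01)))
for d in trace("top","board")[:1]: print("board",d["conf"])
go(.4876,-.3094,.02,-.3376)
eyes.grab_frame("wrist");k=cal("wrist");im=save("wrist","w3")
im=im[:,:,::-1].copy()
for d in trace("wrist","tin")[:1]:
    m=d["mask"];ys,xs=np.nonzero(m);print(d["conf"],m.sum())
    M=[]
    for r in range(ys.min()+15,min(ys.max(),220),10):
        q=xs[ys==r]; M.append(ray(k,[[(q.min()+q.max()+1)/2,r]],.045)[0,:2])
    M=np.array(M);print(M.round(4).tolist());l=np.polyfit(M[:,0],M[:,1],1);print("ang",np.arctan(l[0]),"y at .4876",np.polyval(l,.4876))
cv2.polylines(im,[np.round(hull(k,box("tin",.4876,-.3094,-.3376))).astype(int)],True,(0,0,255),1)
cv2.imwrite("pics/w3.png",im)
E
```

```text
crate 0.91 (array([0.4861, 0.3109, 0.2918]), np.float64(0.049))
board 0.63
before turn dx -1.5 dy -0.9 dz 123.7 turn -0.001 q6+-1.69
after turn dx -1.5 dy -0.9 dz 123.7 turn -0.001 q6+-1.69
0.91 6575
[[0.4423, -0.2907], [0.4513, -0.2944], [0.4607, -0.2977], [0.4702, -0.301], [0.4798, -0.3049], [0.4897, -0.3084], [0.4999, -0.3115], [0.51, -0.3156], [0.5204, -0.3192]]
ang -0.3475219998404412 y at .4876 -0.3074011566608245
```

View pics/w3.png

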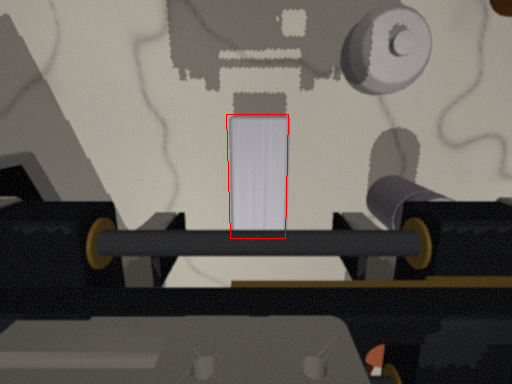

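The tin (px ~(258,175)) matches its predicted outline and lies between the fingers, with the canister well clear on the right. I'll grip the tin.

Call:
{"method": "servo_tool", "body": {
  "series": [
    [[-1.5,0,10,0],[0,0,20,0],[0,0,25,0],[0,0,25,0],[0,0,22,0],[0,0,15,0],[0,0,8,0],[0,0,3,0],[0,0,0,0],[0,0,0,0]]
  ]
}}

```text
t: 22.63
eef_pos: [0.4888, -0.3085, 0.0157]
ee_rot: [-3.142, 0.001, 2.803]
force: [-0.3, 0.2, -0.0]
width: 0.0874
gripper_force: 0.0
```

Call:
{"method": "servo_tool", "body": {
  "series": [
    [[0,0,0,0],[0,0,0,0],[0,0,0,0],[0,0,0,0],[0,0,0,0],[0,0,0,0],[0,0,0,0],[0,0,0,0],[0,0,0,0],[0,0,0,0]]
  ],
  "claw": 1,
  "grip_force": 25
}}

```text
t: 23.47
eef_pos: [0.4881, -0.3084, 0.0151]
ee_rot: [-3.142, 0.0, 2.803]
force: [-1.0, 1.2, 5.5]
width: 0.0597
gripper_force: 25.0
```

Call:
{"method": "servo_tool", "body": {
  "series": [
    [[0,0,-5,0],[0,0,-15,0],[0,0,-30,0],[0,0,-35,0],[0,0,-35,0],[0,0,-30,0],[0,0,-25,0],[0,0,-15,0],[0,0,-5,0],[0,0,0,0]]
  ]
}}

```text
t: 24.3
eef_pos: [0.4882, -0.3084, 0.2106]
ee_rot: [3.141, 0.002, 2.802]
force: [0.4, 0.5, -2.9]
width: 0.0595
gripper_force: 25.0
```

```bash
python3 - <<'E'
from h import *
go(.4872,.3118,.2,.289)
E
```

```text
before turn dx 207.4 dy 584.5 dz 10.6 turn -0.628 q6+-1.69
after turn dx -175.7 dy 594.7 dz 10.6 turn -0.628 q6+-1.69
```

Call:
{"method": "servo_tool", "body": {
  "series": [
    [[0,0,0,-0.08],[0,0,0,-0.11],[0,0,0,-0.12],[0,0,0,-0.12],[0,0,0,-0.11],[0,0,0,-0.088],[-5,17,0,0],[-10,33.5,0,0],[-11.5,39,0,0],[-11.5,39,0,0]]
  ]
}}

```text
t: 25.13
eef_pos: [0.4862, -0.1732, 0.2072]
ee_rot: [3.14, -0.004, -2.855]
force: [1.1, 0.2, -1.1]
width: 0.0595
gripper_force: 25.0
```

Call:
{"method": "servo_tool", "body": {
  "series": [
    [[-11.5,39,0,0],[-11.5,39,0,0],[-11.5,39,0,0],[-11.5,39,0,0],[-11.5,39,0,0],[-11.5,39,0,0],[-11.5,39,0,0],[-11.5,39,0,0],[-11.5,39,0,0],[-11.5,39,0,0]]
  ]
}}

```text
t: 25.97
eef_pos: [0.4855, 0.2337, 0.2077]
ee_rot: [-3.141, -0.003, -2.853]
force: [0.9, -0.4, -2.6]
width: 0.0595
gripper_force: 25.0
```

Call:
{"method": "servo_tool", "body": {
  "series": [
    [[-10,36,0,0],[-6,22,0,0],[-3,10,0,0],[0,0,0,0],[0,0,10,0],[0,0,20,0],[0,0,20,0],[0,0,10,0],[0,0,0,0],[0,0,0,0]]
  ]
}}

```text
t: 26.8
eef_pos: [0.4858, 0.3017, 0.1494]
ee_rot: [-3.141, -0.001, -2.854]
force: [0.6, 0.6, -1.8]
width: 0.0591
gripper_force: 25.0
```

```bash
python3 - <<'E'
from h import *
go(.4872,.3118,.0875,.289)
E
```

```text
before turn dx -4.2 dy 9.3 dz 61.9 turn -0.001 q6+-2.18
after turn dx -4.2 dy 9.3 dz 61.9 turn -0.001 q6+-2.18
```

Call:
{"method": "servo_tool", "body": {
  "series": [
    [[-2,5,0,0],[-2.2,4.3,8,0],[0,0,12,0],[0,0,15,0],[0,0,12,0],[0,0,6,0],[0,0,3,0],[0,0,0,0],[0,0,0,0],[0,0,0,0]]
  ]
}}

```text
t: 27.63
eef_pos: [0.4876, 0.3135, 0.0946]
ee_rot: [3.141, 0.001, -2.853]
force: [0.3, 0.3, -1.3]
width: 0.0599
gripper_force: 25.0
```

```bash
python3 - <<'E'
from h import *
go(.4872,.3118,.0875,.289)
E
```

```text
before turn dx 0.9 dy -1.5 dz 7.1 turn 0.000 q6+-2.19
after turn dx 0.9 dy -1.5 dz 7.1 turn 0.000 q6+-2.19
```

Call:
{"method": "servo_tool", "body": {
  "series": [
    [[0.8,-1.3,2,0],[0,0,2,0],[0,0,1.5,0],[0,0,1,0],[0,0,1,0],[0,0,0,0],[0,0,0,0],[0,0,0,0],[0,0,0,0],[0,0,0,0]]
  ]
}}

```text
t: 28.47
eef_pos: [0.4868, 0.3114, 0.0871]
ee_rot: [-3.142, 0.0, -2.853]
force: [-2.8, -0.1, 4.6]
width: 0.0594
gripper_force: 25.0
```

Call:
{"method": "servo_tool", "body": {
  "series": [
    [[0,0,0,0],[0,0,0,0],[0,0,0,0],[0,0,0,0],[0,0,0,0],[0,0,0,0],[0,0,0,0],[0,0,0,0],[0,0,0,0],[0,0,0,0]]
  ],
  "claw": -1
}}

```text
t: 29.3
eef_pos: [0.4868, 0.3115, 0.0862]
ee_rot: [3.142, -0.0, -2.853]
force: [-0.5, -0.5, -0.2]
width: 0.0875
gripper_force: 0.0
```

Call:
{"method": "servo_tool", "body": {
  "series": [
    [[0,0,-10,0],[0,0,-20,0],[0,0,-35,0],[0,0,-35,0],[0,0,-20,0],[0,0,-10,0],[0,-30,0,0],[0,-40,0,0],[0,-40,0,0],[0,-40,0,0]]
  ]
}}

```text
t: 30.13
eef_pos: [0.5292, 0.1664, 0.2164]
ee_rot: [3.141, -0.0, -2.851]
force: [0.2, 0.0, -0.6]
width: 0.0876
gripper_force: 0.0
```

```bash
python3 - <<'E'
from h import *
k=cal("top");im=save("top","t3")
T=lambda n:trace("top",n)[0]["mask"]
for n,z,x0 in(("tin",.072,(.4872,.3118,.289)),("crate",.012,(.4872,.3118,.289))):
    m=T(n); 
    if n=="crate": m=m|T("tin")
    fn=(lambda p:[box("tin",*p,z=.072)]) if n=="tin" else (lambda p:[box("crate",*p,z=.012),box("tin",*tin,z=.072)])
    r=fit(k,m,fn,x0,(.01,.01,.1));print(n,r)
    if n=="tin": tin=r[0]
go(.5708,-.1697,.15,-.376)
big=cv2.resize(im[120:360,30:280],None,fx=2.4,fy=2.4,interpolation=cv2.INTER_CUBIC);cv2.imwrite("pics/t3.png",big[:,:,::-1])
E
```

```text
tin (array([0.4844, 0.3092, 0.2994]), np.float64(1.615))
crate (array([0.4788, 0.3176, 0.4069]), np.float64(1.186))
before turn dx 55.3 dy -334.1 dz 66.3 turn 0.662 q6+-1.94
after turn dx -161.8 dy -297.5 dz 66.3 turn 0.662 q6+-1.94
```

View pics/t3.png

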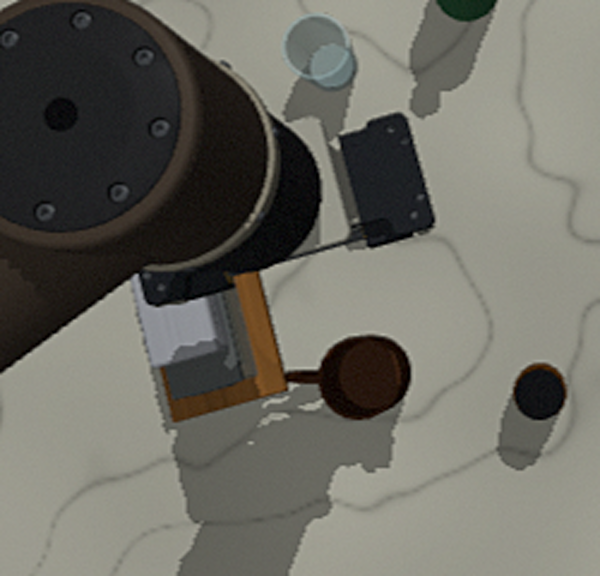

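The arm hides the tower here, so that fit is void. The visible near end (px ~(205,360)) looks properly aligned. I'll go for the canister and measure once the arm is clear.

Call:
{"method": "servo_tool", "body": {
  "series": [
    [[0,0,0,0.1],[0,0,0,0.12],[0,0,0,0.12],[0,0,0,0.12],[0,0,0,0.12],[0,0,0,0.082],[-18,-33,0,0],[-18,-33,0,0],[-18,-33,0,0],[-18,-33,0,0]]
  ]
}}

```text
t: 31.17
eef_pos: [0.5483, 0.0187, 0.2163]
ee_rot: [3.141, -0.0, 2.771]
force: [1.1, -0.0, 0.1]
width: 0.0879
gripper_force: 0.0
```

Call:
{"method": "servo_tool", "body": {
  "series": [
    [[-18,-33,0,0],[-18,-33,0,0],[-18,-33,0,0],[-18,-33,0,0],[-18,-33,0,0],[0,0,15,0],[0,0,30,0],[0,0,20,0],[0,0,0,0],[0,0,0,0]]
  ]
}}

```text
t: 32.0
eef_pos: [0.5718, -0.1671, 0.1506]
ee_rot: [-3.14, -0.002, 2.77]
force: [-0.5, -0.5, 0.7]
width: 0.0879
gripper_force: 0.0
```

```bash
python3 - <<'E'
from h import *
k=cal("top");im=save("top","t4")
T=lambda n:trace("top",n)[0]["mask"]
mt,mc=T("tin"),T("crate")
tin,e=fit(k,mt,lambda p:[box("tin",*p,z=.072)],(.4872,.3118,.289),(.01,.01,.1));print(tin,e)
print(fit(k,mc|mt,lambda p:[box("crate",*p,z=.012),box("tin",*tin,z=.072)],(.4872,.3118,.289),(.01,.01,.1)))
go(.5708,-.1697,.04,-.376)
kw=cal("wrist");eyes.grab_frame("wrist")
for d in trace("wrist","canister")[:1]: print(d["conf"],fit(kw,d["mask"],lambda p:[cyl(p[0],p[1],0)],(.5708,-.1697),(.01,.01)))
big=cv2.resize(im,None,fx=3,fy=3,interpolation=cv2.INTER_CUBIC)[500:950,150:700].copy();cv2.imwrite("pics/t4.png",big[:,:,::-1])
E
```

```text
[0.4851 0.3098 0.2887] 0.095
(array([0.4866, 0.3109, 0.2919]), np.float64(0.054))
before turn dx 1.6 dy -3.1 dz 113.1 turn 0.004 q6+-1.99
after turn dx 1.6 dy -3.2 dz 113.1 turn 0.004 q6+-1.99
0.88 (array([ 0.5707, -0.1695]), np.float64(0.057))
```

View pics/t4.png

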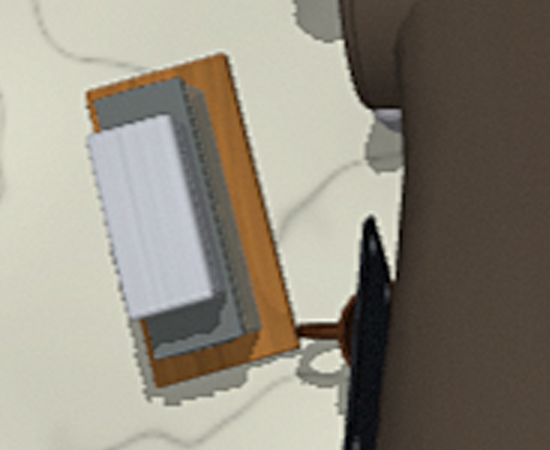

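The tin (px ~(160,215) in the crop) lies centred and parallel on the crate. The fits agree within 2 mm, and the sideways look is just perspective. Now the canister.

Call:
{"method": "servo_tool", "body": {
  "series": [
    [[1.6,-3,8,0],[0,0,18,0],[0,0,22,0],[0,0,25,0],[0,0,20,0],[0,0,12,0],[0,0,6,0],[0,0,2,0],[0,0,0,0],[0,0,0,0]]
  ]
}}

```text
t: 33.08
eef_pos: [0.5701, -0.1702, 0.0392]
ee_rot: [3.141, 0.001, 2.769]
force: [-0.8, -0.4, 0.1]
width: 0.0877
gripper_force: 0.0
```

Call:
{"method": "servo_tool", "body": {
  "series": [
    [[0,0,0,0],[0,0,0,0],[0,0,0,0],[0,0,0,0],[0,0,0,0],[0,0,0,0],[0,0,0,0],[0,0,0,0],[0,0,0,0],[0,0,0,0]]
  ],
  "claw": 1,
  "grip_force": 15
}}

```text
t: 33.92
eef_pos: [0.5697, -0.1701, 0.0385]
ee_rot: [3.141, 0.0, 2.769]
force: [0.5, 1.5, 3.3]
width: 0.0577
gripper_force: 15.0
```

Call:
{"method": "servo_tool", "body": {
  "series": [
    [[0,0,-5,0],[0,0,-15,0],[0,0,-30,0],[0,0,-35,0],[0,0,-35,0],[0,0,-35,0],[0,0,-30,0],[0,0,-20,0],[0,0,-10,0],[0,0,0,0]]
  ]
}}

```text
t: 34.75
eef_pos: [0.5701, -0.1702, 0.2554]
ee_rot: [3.14, 0.003, 2.768]
force: [0.5, 0.0, -2.1]
width: 0.0578
gripper_force: 15.0
```

```bash
python3 - <<'E'
from h import *
go(.4866,.3113,.23,.289)
E
```

```text
before turn dx 253.4 dy 417.9 dz 25.4 turn -0.662 q6+-1.98
after turn dx -57.2 dy 485.4 dz 25.4 turn -0.662 q6+-1.98
```

Call:
{"method": "servo_tool", "body": {
  "series": [
    [[0,0,0,-0.09],[0,0,0,-0.12],[0,0,0,-0.12],[0,0,0,-0.12],[0,0,0,-0.12],[0,0,0,-0.092],[-2,17,0,0],[-4,34,0,0],[-4.7,40,0,0],[-4.7,40,0,0]]
  ]
}}

```text
t: 35.58
eef_pos: [0.5452, -0.0394, 0.2504]
ee_rot: [3.141, -0.004, -2.855]
force: [1.7, 0.7, -1.8]
width: 0.0579
gripper_force: 15.0
```

Call:
{"method": "servo_tool", "body": {
  "series": [
    [[-4.7,40,0,0],[-4.7,40,0,0],[-4.7,40,0,0],[-4.7,40,0,0],[-4.7,40,0,0],[-4.7,40,0,0],[-4.3,36,0,0],[-4,34,0,0],[-2.5,22,0,0],[-1.5,12,0,0]]
  ]
}}

```text
t: 36.42
eef_pos: [0.4861, 0.3032, 0.2504]
ee_rot: [-3.14, -0.004, -2.851]
force: [1.3, -0.3, -2.9]
width: 0.0579
gripper_force: 15.0
```

Call:
{"method": "servo_tool", "body": {
  "series": [
    [[0,0,0,0],[0,0,10,0],[0,0,18,0],[0,0,18,0],[0,0,12,0],[0,0,6,0],[0,0,0,0],[0,0,0,0],[0,0,0,0],[0,0,0,0]]
  ]
}}

```text
t: 37.25
eef_pos: [0.4883, 0.3013, 0.1902]
ee_rot: [3.141, 0.001, -2.853]
force: [0.3, 0.1, -2.0]
width: 0.0578
gripper_force: 15.0
```

```bash
python3 - <<'E'
from h import *
go(.4866,.3113,.1557,.289)
E
```

```text
before turn dx -1.2 dy 10.1 dz 34.5 turn -0.000 q6+-2.18
after turn dx -1.3 dy 10.1 dz 34.5 turn -0.000 q6+-2.18
```

Call:
{"method": "servo_tool", "body": {
  "series": [
    [[-0.6,5,0,0],[-0.6,4.8,0,0],[0,0,5,0],[0,0,9,0],[0,0,8,0],[0,0,5,0],[0,0,2,0],[0,0,0,0],[0,0,0,0],[0,0,0,0]]
  ]
}}

```text
t: 38.08
eef_pos: [0.4864, 0.311, 0.1606]
ee_rot: [3.141, 0.001, -2.853]
force: [-0.2, 0.0, -2.4]
width: 0.058
gripper_force: 15.0
```

```bash
python3 - <<'E'
from h import *
go(.4866,.3113,.1555,.289)
E
```

```text
before turn dx -0.3 dy 0.2 dz 5.1 turn -0.000 q6+-2.19
after turn dx -0.3 dy 0.2 dz 5.1 turn -0.000 q6+-2.19
```

Call:
{"method": "servo_tool", "body": {
  "series": [
    [[0,0,2,0],[0,0,1.5,0],[0,0,1,0],[0,0,0.7,0],[0,0,0,0],[0,0,0,0],[0,0,0,0],[0,0,0,0],[0,0,0,0],[0,0,0,0]]
  ]
}}

```text
t: 38.92
eef_pos: [0.4863, 0.311, 0.1555]
ee_rot: [3.141, 0.001, -2.853]
force: [-1.4, -0.2, 3.5]
width: 0.0581
gripper_force: 15.0
```

Call:
{"method": "servo_tool", "body": {
  "series": [
    [[0,0,0,0],[0,0,0,0],[0,0,0,0],[0,0,0,0],[0,0,0,0],[0,0,0,0],[0,0,0,0],[0,0,0,0],[0,0,0,0],[0,0,0,0]]
  ],
  "claw": -1
}}

```text
t: 39.75
eef_pos: [0.4861, 0.3109, 0.1551]
ee_rot: [3.142, 0.0, -2.853]
force: [0.8, -0.0, -0.1]
width: 0.0877
gripper_force: 0.0
```

Call:
{"method": "servo_tool", "body": {
  "series": [
    [[0,0,-10,0],[0,0,-20,0],[0,0,-35,0],[0,0,-35,0],[0,0,-25,0],[0,0,-15,0],[0,-30,0,0],[0,-40,0,0],[0,-40,0,0],[0,-40,0,0]]
  ]
}}

```text
t: 40.58
eef_pos: [0.5289, 0.1658, 0.2962]
ee_rot: [3.141, 0.001, -2.851]
force: [0.6, 0.4, 0.6]
width: 0.0875
gripper_force: 0.0
```

Call:
{"method": "servo_tool", "body": {
  "series": [
    [[0,-40,0,0],[0,-40,0,0],[0,-40,0,0],[0,-40,0,0],[0,-40,0,0],[0,-40,0,0],[0,-30,0,0],[0,-15,0,0],[0,0,0,0],[0,0,0,0]]
  ]
}}

```text
t: 41.42
eef_pos: [0.61, -0.107, 0.2954]
ee_rot: [3.142, -0.0, -2.855]
force: [-0.6, 0.6, -0.2]
width: 0.0874
gripper_force: 0.0
```

```bash
python3 - <<'E'
from h import *
k=cal("top");a=save("top","t5")
m=trace("top","canister")[0]["mask"]
print(fit(k,m,lambda p:[cyl(p[0],p[1],.117)],(.4866,.3113),(.01,.01)))
b=eyes.grab_frame("side");cv2.imwrite("pics/fin.png",cv2.resize(np.vstack([a,b]),None,fx=.78,fy=.78)[:,:,::-1])
print(telemetry.get_state()["qd"].round(3))
E
```

```text
(array([0.4862, 0.3102]), np.float64(1.089))
[ 0.006 -0.002 -0.002  0.003  0.003  0.001]
```

View pics/fin.png

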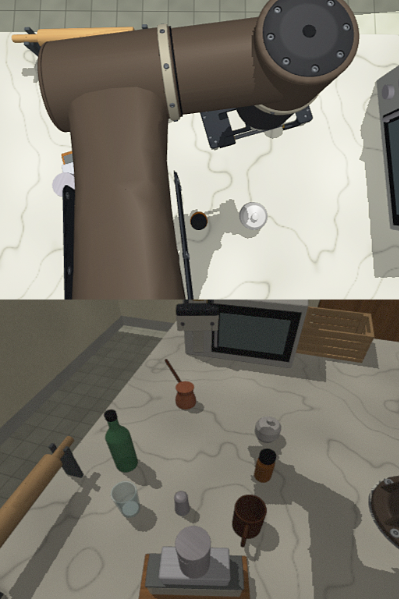

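The side view shows the tower upright on the board (px ~(195,565)): crate, then tin, then canister, all centred, with every bystander where it was and the arm clear. I'm handing it in.

```bash
python3 -c "
from station import ticket;print(ticket.job_done())"
```

```text
the job is handed in; nothing more can be done
None
```

The tower of crate, tin and canister stands upright and lined up on the board, with the crate and tin measured centred to about 2 mm and the canister checked only by its release position and by eye; I handed the job in at about 41.5 s.

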